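# Call the barista and hold the pump bottle over the cup

### The job

Press the call button on the counter fully down and let it come up again to call the barista, then turn the syrup carousel until the spout of the pump bottle is over the middle of the drip tray where the cup stands. Finish while gripping the carousel's top handle, holding it still there for the barista to pump; leave the cup, shaker, bottle and tub undisturbed.

Things in the scene. Friction and masses are not known exactly. Their poses are not given: they have to be found in the camera images.
- button_top (a point): Centre of the top face of the call button: a round white cap, 44 mm across, on a round black housing 60 mm across and 12 mm high fixed to the counter; the cap's top is 22 mm above the counter. It stands on the left or on the right of the carousel.
- button (a joint): Travel of the call button in m: 0 up, 0.006 fully down. A spring brings it up; the push starts at about 1.5 N and takes 5 N fully down.
- caddy: Fixed foot of the syrup carousel, a dark steel disc 150 mm across, 22 mm high. Origin on the turning axis at counter height, z up; x points to the middle of the black drip tray (70 by 100 mm, 10 mm high, centre 157 mm from the axis) on the foot's arm. Above it turns a white disc, 240 mm across, top at 36 mm, with four brown bottles fixed on it.
- handle (a point): The carousel's handle: a flat steel bar on top of the 12 mm middle column, turning with the carousel; 70 mm long, 16 thick, 36 high, its top 222 mm and underside 186 mm above the counter. Point: the bar's centre, on the turning axis; x along its length, towards the spout; y through its thickness. Grip it from above across the thickness; nothing else is as high. (The rules call it carousel_c0.)
- carousel (a joint): Angle of the carousel in rad, anticlockwise seen from above: 0 has the spout exactly over the middle of the drip tray, and so has every whole turn (6.283). It turns endlessly either way on a smooth bearing (friction about 0.05 N m) and stays where it is left.
- spout_tip (a point): Mouth of the pump bottle's spout, 157 mm from the turning axis, 144 mm above the counter; turns with the carousel. The four bottles are 64 mm across, 90 degrees apart, centres 78 mm from the axis: two flat-capped (tops at 142 mm), one short with a knobbed lid (133 mm), and the pump bottle, whose spout reaches out past the disc's rim (top at 172 mm).
- tray_centre (a point): Middle of the drip tray's top, 157 mm from the turning axis, 10 mm above the counter; the cup stands there.
- cup: Bystander: a loose white cup, 72 mm across and 85 mm high, standing on the middle of the drip tray; origin at the centre of its underside.
- shaker: Bystander: a loose steel cocktail shaker, 86 mm across and 175 mm high, on the other side of the carousel from the button; origin at the centre of its underside.
- spare: Bystander: a loose spare syrup bottle, 68 mm across and 190 mm high, beyond on the left; origin at the centre of its underside.
- tub: Bystander: a loose open grey tub, 110 by 130 mm and 70 mm high, beyond on the right; origin at the centre of its underside.

How it is judged:
On the way, in this order (a step that is already met when the one before it is completed fails the run):
1. the call button is pressed fully down (value of joint button above 0.0048 m), for 0.05 s.
2. the call button has come up again (value of joint button below 0.0015 m), for 0.05 s.
3. the carousel is turned so that the spout is over the middle of the drip tray (horizontal distance between spout_tip and tray_centre below 0.018 m), for 0.2 s.
At the end, for the whole second after the job is handed in: The spout is within 18 mm (horizontally) of the tray's middle, the carousel is still (under 0.05 rad/s), the fingers hold its handle with more than 2 N, the button is up, and the cup stands upright within 20 mm of the tray's middle (horizontal distance between spout_tip and tray_centre below 0.018 m and velocity of joint carousel between -0.05 and 0.05 rad/s and contact force between the fingers and carousel_c0 above 2 N and value of joint button below 0.0015 m and horizontal distance between cup and tray_centre below 0.02 m and angle between cup's own z axis and vertical below 0.1 rad); the arm keeps its last pose, push and grip.
It fails at once if the cup is pushed or tipped (distance of cup from where it was at the start of the episode above 0.02 m or angle between cup's own z axis and vertical above 0.3 rad).
It fails at once if the shaker is pushed or tipped (distance of shaker from where it was at the start of the episode above 0.02 m or angle between shaker's own z axis and vertical above 0.3 rad).
It fails at once if the spare bottle is pushed or tipped (distance of spare from where it was at the start of the episode above 0.02 m or angle between spare's own z axis and vertical above 0.3 rad).
It fails at once if the tub is pushed (distance of tub from where it was at the start of the episode above 0.02 m).
It also fails if it takes over 64 s, if anything falls off the work surface, if the arm or the gripper's body presses on something with over 40 N, if the wrist force passes 120 N, or if a joint passes its speed limit or range.

### The arm

A 6-joint arm with a two-finger parallel gripper is mounted at the origin on the work surface. World frame = base frame: x ahead of the robot, y to its left, z up, the work surface at z = 0. Lengths are in m, angles in rad, forces in N, time in s.
With the tool pointing down it reaches from about 0.25 to 0.775 m from the base axis. Payload 4 kg.
Tool frame: the origin (TCP) lies at the very end of the fingers, on their centre line; the grasp point (between the pads) lies 19 mm behind it (ctrl.tcp_to_grasp is the distance from the TCP to the grasp point, in m); x points along the fingers, z is the direction in which the jaws open and shut, and the axes are right-handed (so a half turn about x gives the same grasp; the last joint's range is limited). The gripper opens to 94 mm and grips with 3 to 60 N. Pads are 16 mm wide; open, the fingers measure 119 mm over their backs; the gripper's body (75 mm by 177 mm) begins 78 mm behind the grasp point.
Start: joints at [1.006, 0.087, 1.371, -0, 1.684, -0.103], TCP at [0.245, 0.492, 0.182] pointing down, gripper open.
Joint ranges: [-3.1, 3.1], [-0.76, 2.03], [0.27, 2.55], [-1.08, 4.22], [0.17, 2.65], [-2.57, 2.57]. Speed limits (rad/s): [2.79, 2.79, 3.14, 3.14, 3.14, 3.14].

### API

Orientations are given as a rotation vector (axis times angle).
In Python, from plant import telemetry, get_image, camera_params, job, ctrl gives the robot as it stands.
- The arm moves only by the tool drive_tool, never from a script. Its argument "commands" is one flat list of numbers, 7 for each row, row after row: the shift along the tool's x, y, z in cm, then the turn, a rotation vector about the tool's x, y, z in degrees, then the closure, from 0 (fully open) to 1 (shut). In form: [tx, ty, tz, rx, ry, rz, gripper, tx, ty, tz, rx, ry, rz, gripper, ...]. A call has 1 to 20 rows; each row shifts and turns the commanded pose from where the row before left it, along the tool's axes as they then stand; what a row does not reach is not made up. A row lasts 1/8 s, in which the tool goes at most 62.5 mm and 10.7 degrees, less where a joint would pass 70% of its speed; a pose out of reach is approached as far as the arm can. A call is refused whole if a number of a shift passes 6.25 or a number of a turn 10.7, either way. A call with a gripper value outside its range is refused whole. The fingers move at their own pace and stop on an object; the grip force is fixed at half the most. Time passes only in rows, so rows that do not move let the fingers close. It gives the time, the measured TCP pose, the force and the opening at its end, in the units of the state.
- telemetry.get_state(): the state, without advancing time (a new reading comes with each control period).
- get_image(name): name is "scene" or "side" or "wrist"; returns the picture (480x640x3 uint8, red, green, blue); there is no depth.
- camera_params(name): a dict with "mtx" (3x3 intrinsics, pixels), "R" (3x3) and "t" (3): a world point X has camera coordinates R X + t. Camera axes: x right, y down, z forward; pixel columns grow to the right and rows downward; lengths in m; the calibration is good to about 2 mm. A picture is of the moment at which its call begins: read the wrist's pose just before it. camera_params takes no time and is no camera call; for the wrist camera it gives the pose at the moment of the call.
- job.hand_in(): hands the job in, once; it reports no verdict.
The state is a dict: "time_s": time; "qpos": joint angles; "joint_vel": joint speeds; "tau": joint torques, N m; "tcp_pos": TCP position; "orientation": TCP orientation; "wrist_force": force on the tool from outside, world axes, zero at the start; "torque": the same for the moment, N m; "finger_gap": finger opening in m.
Only numpy, scipy, OpenCV 4.12 (cv2) and the standard library are available. Lean on these libraries where they do the work, as an engineer would, in place of code of your own. Each camera call takes 0.05 s, during which the arm holds its last target.

## Working session

There is one attempt and no reset: what is moved stays moved. The work goes in short steps, Python scripts to look and compute and a tool call to move; the robot and the scene stay as the last step left them, time stands still between calls to the robot, and variables do not carry over. Pictures are saved under pics/ and viewed, and the job is handed in when it is done.

Besides the shell and the picture viewer there is one more tool, called after ">>>" by a JSON object that holds its "name" and its "arguments". drive_tool: Moves the arm, as the interface text tells. Its arguments: {"type":"object","properties":{"commands":{"type":"array"}},"required":["commands"]}

```bash
ls; mkdir -p pics
python3 - <<'E'
from plant import telemetry, get_image, camera_params, job, ctrl
import cv2
print(telemetry.get_state())
for n in ["scene","side"]:
    cv2.imwrite(f"pics/{n}0.png",get_image(n)[:,:,::-1]); print(n,camera_params(n))
print(ctrl.tcp_to_grasp)
E
```

```text
pics
{'time_s': 0.0, 'qpos': array([ 1.00590248e+00,  8.79638226e-02,  1.37220403e+00, -3.08257164e-05,
        1.68360132e+00, -1.03098613e-01]), 'joint_vel': array([ 1.82826444e-03, -4.07994763e-05,  8.41712689e-04,  5.29781715e-04,
        1.75373482e-04, -2.60542223e-04]), 'tau': array([-1.12569091e-03, -3.40173197e+01, -3.02429581e+01,  7.15450547e-02,
        3.30048474e-02, -1.46575176e-04]), 'tcp_pos': array([0.24475486, 0.49188633, 0.18102489]), 'orientation': array([-0.86372318,  1.39495002,  0.86212191]), 'wrist_force': array([ 0.78456019,  0.86617958, -0.16776423]), 'torque': array([0.0950637 , 0.02333961, 0.05417342]), 'finger_gap': 0.09437690083158848}
scene {'mtx': array([[452.13459525,   0.        , 325.42656418],
       [  0.        , 452.13459525, 238.69689683],
       [  0.        ,   0.        ,   1.        ]]), 'R': array([[-0.38981847,  0.92072399,  0.01757575],
       [ 0.541561  ,  0.24464038, -0.80427779],
       [-0.74481759, -0.30400399, -0.59399354]]), 't': array([ 0.22555621, -0.18526495,  1.58263118])}
side {'mtx': array([[436.45849227,   0.        , 315.64064563],
       [  0.        , 436.45849227, 238.87027932],
       [  0.        ,   0.        ,   1.        ]]), 'R': array([[-0.90451569, -0.42641909, -0.00425749],
       [-0.32322459,  0.69206469, -0.64542415],
       [ 0.27816764, -0.58242015, -0.7638125 ]]), 't': array([0.51549499, 0.28205468, 0.84893498])}
0.0188
```

View pics/scene0.png

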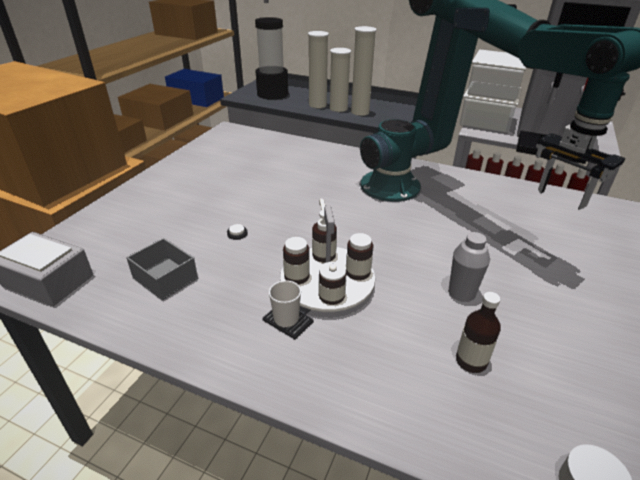

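View pics/side0.png

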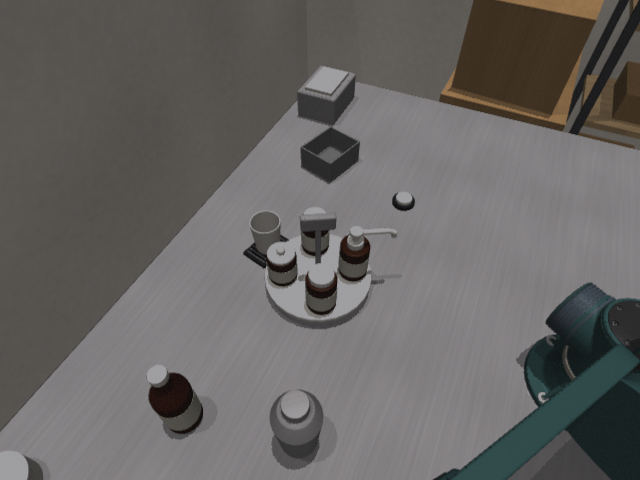

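The scene view shows the button at about (236,230), the carousel at (330,280), the cup at (286,305) and the shaker at (468,270). The side view shows the button at (403,200), the handle at (318,222) and the spout tip at about (393,233). I'll zoom in to measure.

Run:
```python
import cv2
a=cv2.imread("pics/scene0.png");b=cv2.imread("pics/side0.png")
cv2.imwrite("pics/z1.png",cv2.resize(a[190:345,220:400],None,fx=4,fy=4)[:600,:800])
cv2.imwrite("pics/z2.png",cv2.resize(b[180:330,235:425],None,fx=4,fy=4))
```

```text
(no output)
```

View pics/z1.png

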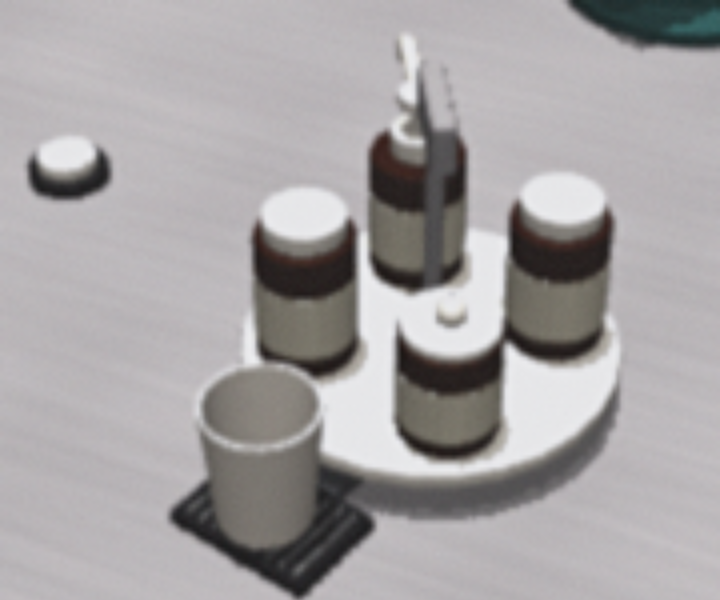

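View pics/z2.png

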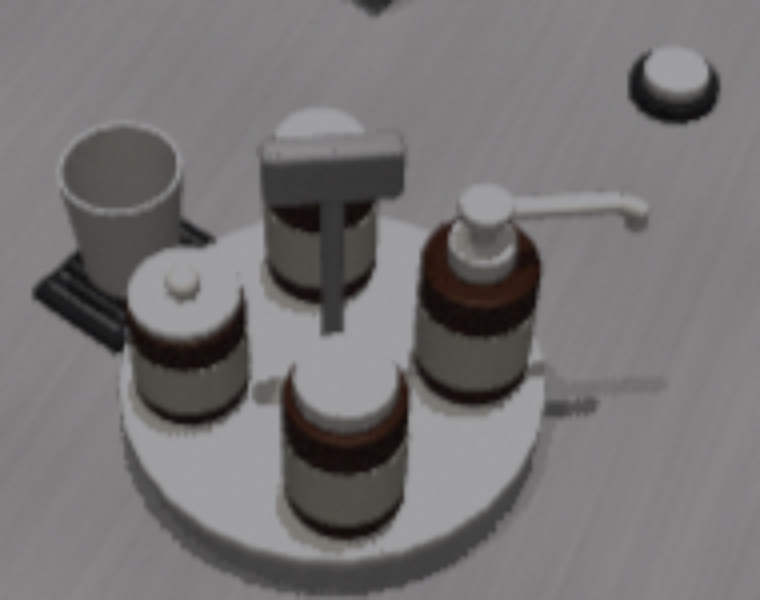

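```bash
cat > h.py <<'E'
import numpy as np, cv2
from plant import camera_params
def ray(n,p):
    c=camera_params(n) if isinstance(n,str) else n
    R,t=c['R'],c['t']; o=-R.T@t
    d=R.T@np.linalg.inv(c['mtx'])@np.array([p[0],p[1],1.]); return o,d/np.linalg.norm(d)
def plane(n,p,z):
    o,d=ray(n,p); return o+d*(z-o[2])/d[2]
def tri(r):
    A=sum(np.eye(3)-np.outer(d,d) for o,d in r); b=sum((np.eye(3)-np.outer(d,d))@o for o,d in r)
    X=np.linalg.solve(A,b); return X,[np.linalg.norm((np.eye(3)-np.outer(d,d))@(X-o)) for o,d in r]
E
python3 - <<'E'
from h import *
np.set_printoptions(precision=4,suppress=True)
s=lambda p:(220+p[0]/4-.4,190+p[1]/4-.4); d=lambda p:(235+p[0]/4-.4,180+p[1]/4-.4)
for k,a,b,z in [("button",(68,155),(677,71),.022),("cup",(261,405),(122,168),.095),("spout",(405,42),(640,215),.15),("knob",(452,312),(183,278),.133),
 ("capR",(565,202),(346,380),.142),("capL",(305,212),(320,138),.142),("handle",(442,96),(333,148),.222),("pumphead",(407,93),(487,198),.17)]:
    X,e=tri([ray("scene",s(a)),ray("side",d(b))]); print(k,X,np.array(e),plane("scene",s(a),z),plane("side",d(b),z))
E
```

```text
button [ 0.4669 -0.3296  0.0209] [0.0006 0.0006] [ 0.4677 -0.3293  0.022 ] [ 0.4667 -0.3275  0.022 ]
cup [ 0.7167 -0.0411  0.0955] [0.0002 0.0002] [ 0.7161 -0.0416  0.095 ] [ 0.7169 -0.0413  0.095 ]
spout [ 0.427  -0.0791  0.1583] [0.0017 0.0017] [ 0.4128 -0.0864  0.15  ] [ 0.4283 -0.0841  0.15  ]
knob [0.633  0.0377 0.1265] [0.0007 0.0007] [0.6407 0.0412 0.133 ] [0.6302 0.0412 0.133 ]
capR [0.5254 0.0677 0.1394] [0.0004 0.0004] [0.5284 0.0683 0.142 ] [0.5246 0.0699 0.142 ]
capL [ 0.6039 -0.0681  0.1444] [0.0003 0.0003] [ 0.6013 -0.0692  0.142 ] [ 0.605  -0.0705  0.142 ]
handle [0.564  0.0009 0.2211] [0.0004 0.0004] [0.5655 0.0018 0.222 ] [0.5637 0.0011 0.222 ]
pumphead [ 0.4991 -0.0468  0.1699] [0.0016 0.0016] [ 0.4977 -0.0485  0.17  ] [ 0.499  -0.0446  0.17  ]
```

Run:
```python
from h import *
from plant import telemetry
from scipy.spatial.transform import Rotation as Ro
np.set_printoptions(precision=4,suppress=True)
s=telemetry.get_state();R=Ro.from_rotvec(s['orientation']).as_matrix();print(R)
az=np.degrees(np.arctan2(R[1,2],R[0,2]));print("jaw az",az,"q1,q6 deg",np.degrees(s['qpos'][[0,5]]))
tgt=np.array([.4669,-.3290,.12]); print("to button, tool axes cm",R.T@(tgt-s['tcp_pos'])*100)
print("tcp az",np.degrees(np.arctan2(.4919,.2448)))
```

```text
[[-0.0011 -0.8953  0.4456]
 [-0.0016  0.4456  0.8953]
 [-1.      0.0002 -0.0019]]
jaw az 63.54113738225214 q1,q6 deg [57.6333 -5.9076]
to button, tool axes cm [  6.2242 -56.4656 -63.5867]
tcp az 63.54220923227902
```

Measured positions agree with the given sizes. The axis is at (0.564, 0.000), the tray azimuth is −15.1°, the spout azimuth is 210°, so the carousel has to turn +135°. The button is at (0.467, −0.329). I'll lift clear and move over the button with the gripper shut.

>>> {"name": "drive_tool", "arguments": {"commands": [-4,0,0,0,0,0,1,-4,0,0,0,0,0,1,-4,0,0,0,0,0,1,0,-3.5,-4,0,0,0,1,0,-3.5,-4,0,0,0,1,0,-3.5,-4,0,0,0,1,0,-3.5,-4,0,0,0,1,0,-3.5,-4,0,0,0,1,0,-3.5,-4,0,0,0,1,0,-3.5,-4,0,0,0,1,0,-3.5,-4,0,0,0,1,0,-3.5,-4,0,0,0,1,0,-3.5,-4,0,0,0,1,0,-3.5,-4,0,0,0,1,0,-3.5,-4,0,0,0,1,0,-3.5,-4,0,0,0,1,0,-3.5,-4,0,0,0,1,0,-3.5,-4,0,0,0,1,0,-3.5,-4,0,0,0,1]}}

```text
time_s: 2.48
tcp_pos: [0.4613, -0.3317, 0.3015]
orientation: [-0.862, 1.393, 0.863]
wrist_force: [0.2, -0.2, 0.3]
finger_gap: 0.0004
```

>>> {"name": "drive_tool", "arguments": {"commands": [0,0,0,10,0,0,1,0,0,0,10,0,0,1,0,0,0,10,0,0,1,0,0,0,10,0,0,1,0,0,0,10,0,0,1,0,0,0,10,0,0,1,0,0,0,10,0,0,1,0,0,0,10,0,0,1,0,0,0,10,0,0,1,0,0,0,10,0,0,1,0,0,0,10,0,0,1,0,0,0,10,0,0,1,0,0,0,3.5,0,0,1,0,0,0,0,0,0,1,0,0,0,0,0,0,1]}}

```text
time_s: 4.35
tcp_pos: [0.4612, -0.33, 0.3018]
orientation: [0.814, 1.414, -0.814]
wrist_force: [-0.6, -0.2, 0.4]
finger_gap: 0.0001
```

```bash
cat > w.py <<'E'
from h import *
from plant import telemetry,get_image
from scipy.spatial.transform import Rotation as Ro
np.set_printoptions(precision=4,suppress=True)
def go(t,name="wrist"):
    s=telemetry.get_state();R=Ro.from_rotvec(s['orientation']).as_matrix()
    print(s['time_s'],s['tcp_pos'],"xaxis",R[:,0],"az",np.degrees(np.arctan2(R[1,2],R[0,2])),"q6",s['qpos'][5],"F",s['wrist_force'],"gap",s['finger_gap'])
    print("shift cm",R.T@(np.array(t)-s['tcp_pos'])*100); return s,R
E
python3 - <<'E'
from w import *
go([.4669,-.329,.03])
c=camera_params("wrist");im=get_image("wrist");cv2.imwrite("pics/w1.png",im[:,:,::-1]); 
p=c['mtx']@(c['R']@np.array([.4669,-.329,.022])+c['t']);print(p[:2]/p[2])
E
```

```text
4.35 [ 0.4612 -0.33    0.3018] xaxis [-0.0005  0.0005 -1.    ] az -59.90760864463339 q6 0.3244571939485292 F [-0.5543 -0.1975  0.3674] gap 0.00012591429489771847
shift cm [27.1808  0.5508  0.217 ]
[325.4203 202.1873]
```

View pics/w1.png

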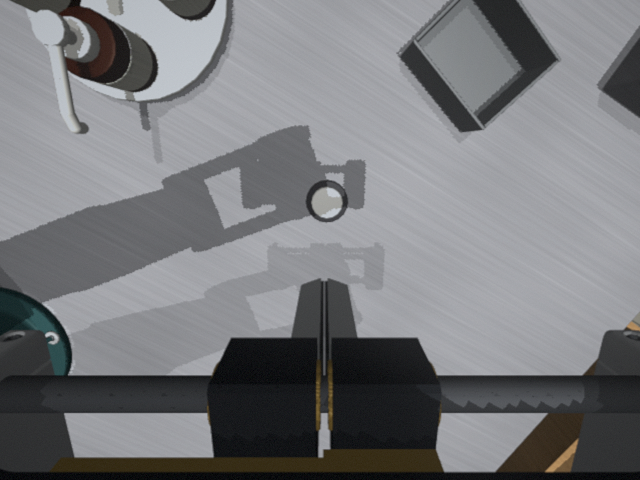

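The wrist view shows the button at about (327,200), against a prediction of (325,202), so its position is confirmed. Next I descend.

>>> {"name": "drive_tool", "arguments": {"commands": [5,0.5,0.2,0,0,0,1,5,0,0,0,0,0,1,5,0,0,0,0,0,1,5,0,0,0,0,0,1,4,0,0,0,0,0,1,2,0,0,0,0,0,1,1,0,0,0,0,0,1,0,0,0,0,0,0,1]}}

```text
time_s: 5.4
tcp_pos: [0.4665, -0.3292, 0.0319]
orientation: [0.815, 1.413, -0.815]
wrist_force: [-0.0, 0.1, -0.5]
finger_gap: 0.0003
```

>>> {"name": "drive_tool", "arguments": {"commands": [0.4,0,0,0,0,0,1,0.3,0,0,0,0,0,1,0.2,0,0,0,0,0,1,0,0,0,0,0,0,1]}}

```text
time_s: 5.9
tcp_pos: [0.4665, -0.3293, 0.0232]
orientation: [0.815, 1.413, -0.815]
wrist_force: [0.3, -1.7, -0.5]
finger_gap: 0.0009
```

>>> {"name": "drive_tool", "arguments": {"commands": [0.2,0,0,0,0,0,1,0.2,0,0,0,0,0,1,0.2,0,0,0,0,0,1,0,0,0,0,0,0,1]}}

```text
time_s: 6.4
tcp_pos: [0.4664, -0.3291, 0.0168]
orientation: [0.815, 1.413, -0.815]
wrist_force: [0.5, -0.1, -0.3]
finger_gap: 0.0004
```

>>> {"name": "drive_tool", "arguments": {"commands": [0.2,0,0,0,0,0,1,0,0,0,0,0,0,1]}}

```text
time_s: 6.65
tcp_pos: [0.4665, -0.3292, 0.015]
orientation: [0.815, 1.413, -0.815]
wrist_force: [-0.8, 0.1, -0.3]
finger_gap: 0.0006
```

Run:
```python
from w import *
go([.4669,-.329,.03])
im=get_image("wrist");cv2.imwrite("pics/w2.png",im[:,:,::-1])
im=get_image("side");cv2.imwrite("pics/s2.png",cv2.resize(im[120:270,320:520,::-1],None,fx=4,fy=4))
```

```text
6.65 [ 0.4665 -0.3292  0.015 ] xaxis [-0.0002  0.0003 -1.    ] az -59.955421575629124 q6 0.3325534323822803 F [-0.8051  0.1129 -0.3381] gap 0.0005534119721148622
shift cm [-1.5041  0.0452  0.0049]
```

View pics/w2.png

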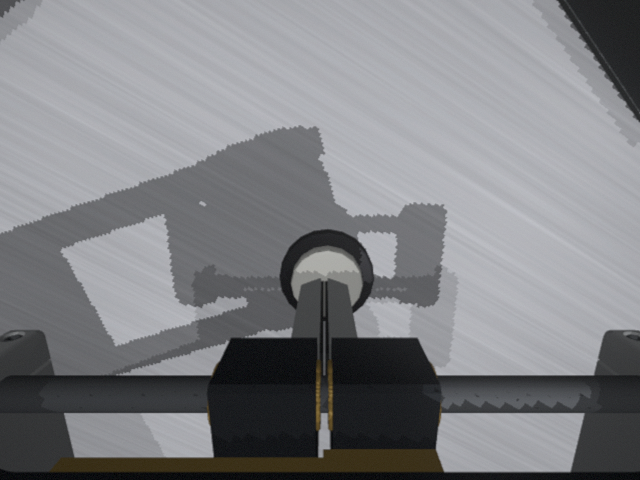

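View pics/s2.png

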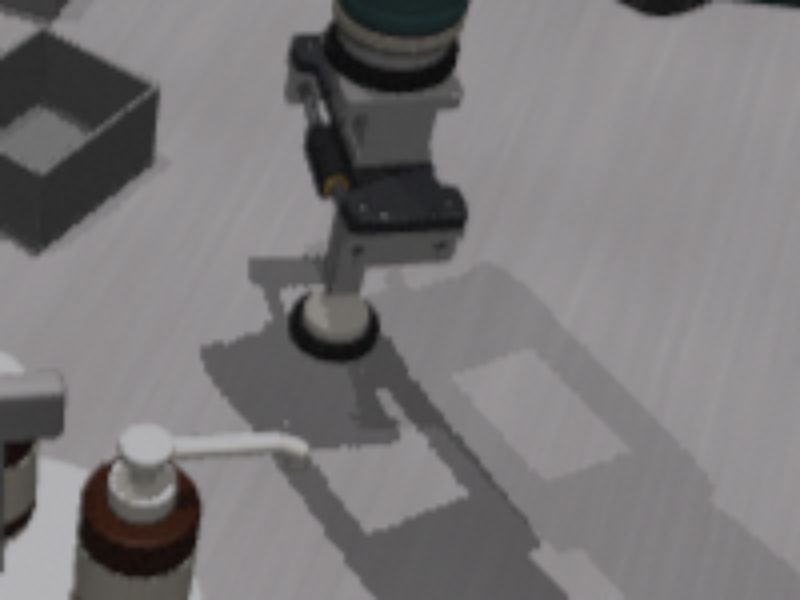

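Run:
```python
from w import *
s,R=go([.4669,-.329,.03])
im=get_image("scene");cv2.imwrite("pics/c2.png",cv2.resize(im[160:280,180:330,::-1],None,fx=5,fy=5))
for n in ["scene","side","wrist"]:
  c=camera_params(n)
  for X in [s['tcp_pos'],np.array([.4669,-.329,.022])]:
    p=c['mtx']@(c['R']@X+c['t']);p=p[:2]/p[2]; print(n,p,(p-[320,120])*4 if n=="side" else (p-[180,160])*5)
```

```text
6.75 [ 0.4666 -0.3293  0.0152] xaxis [ 0.      0.0001 -1.    ] az -59.96044076717022 q6 0.3325894854025635 F [-0.3241 -0.1104 -0.1341] gap 0.0006279645021051644
shift cm [-1.4849  0.0415 -0.01  ]
scene [237.0422 230.0645] [285.2112 350.3223]
scene [236.8411 228.2332] [284.2054 341.1659]
side [403.693  198.7887] [334.7719 315.1549]
side [403.935  196.9704] [335.7399 307.8817]
wrist [323.5199 280.1911] [717.5993 600.9554]
wrist [323.3383 283.7428] [716.6914 618.714 ]
```

View pics/c2.png

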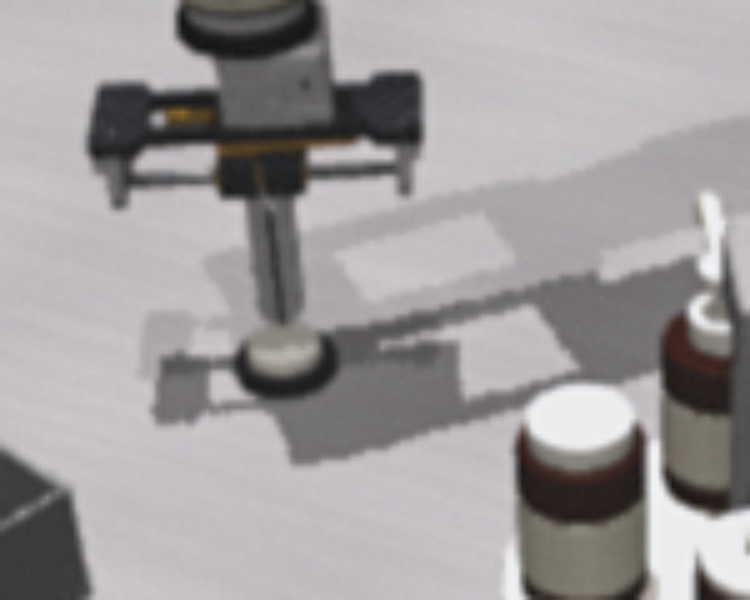

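Run:
```python
from w import *
print(tri([ray("scene",(236.2,224.2)),ray("side",(406,193))]))
print(tri([ray("scene",(180+282/5,160+322/5)),ray("side",(320+340/4,120+293/4))]))
```

```text
(array([ 0.4643, -0.3317,  0.0344]), [np.float64(0.0005390186909903056), np.float64(0.00053901869099028)])
(array([ 0.4663, -0.3295,  0.0352]), [np.float64(0.0001422936876915554), np.float64(0.0001422936876915628)])
```

The reported TCP z is 0.015, but two-view triangulation puts the visible fingertip at z ≈ 0.035, and there is no contact force. So the real fingertip is about 19 mm short of the reported TCP. I'll continue down, guided by force.

>>> {"name": "drive_tool", "arguments": {"commands": [0.3,0,0,0,0,0,1,0.3,0,0,0,0,0,1,0.3,0,0,0,0,0,1,0,0,0,0,0,0,1]}}

```text
time_s: 7.3
tcp_pos: [0.4663, -0.329, 0.0056]
orientation: [0.815, 1.414, -0.815]
wrist_force: [-0.3, -0.9, 1.0]
finger_gap: 0.0007
```

>>> {"name": "drive_tool", "arguments": {"commands": [0.2,0,0,0,0,0,1,0.2,0,0,0,0,0,1,0,0,0,0,0,0,1]}}

```text
time_s: 7.68
tcp_pos: [0.4665, -0.3292, 0.0019]
orientation: [0.815, 1.413, -0.815]
wrist_force: [-0.4, 0.4, -0.3]
finger_gap: 0.0002
```

>>> {"name": "drive_tool", "arguments": {"commands": [0.2,0,0,0,0,0,1,0,0,0,0,0,0,1]}}

```text
time_s: 7.92
tcp_pos: [0.4665, -0.3292, -0.0001]
orientation: [0.815, 1.413, -0.815]
wrist_force: [0.1, -0.5, -0.1]
finger_gap: 0.0009
```

>>> {"name": "drive_tool", "arguments": {"commands": [0.2,0,0,0,0,0,1,0,0,0,0,0,0,1]}}

```text
time_s: 8.18
tcp_pos: [0.4668, -0.3294, -0.0016]
orientation: [0.815, 1.412, -0.815]
wrist_force: [-0.2, 0.6, 1.9]
finger_gap: 0.0005
```

>>> {"name": "drive_tool", "arguments": {"commands": [0.2,0,0,0,0,0,1,0,0,0,0,0,0,1]}}

```text
time_s: 8.43
tcp_pos: [0.4668, -0.3295, -0.0036]
orientation: [0.815, 1.412, -0.815]
wrist_force: [0.2, 0.4, 2.7]
finger_gap: 0.0004
```

Contact started at reported z ≈ −0.001, so the true fingertip is about 23 mm short. I'll keep pressing.

>>> {"name": "drive_tool", "arguments": {"commands": [0.2,0,0,0,0,0,1,0,0,0,0,0,0,1]}}

```text
time_s: 8.68
tcp_pos: [0.4668, -0.3295, -0.0056]
orientation: [0.815, 1.412, -0.815]
wrist_force: [-0.5, 0.7, 4.1]
finger_gap: 0.0004
```

>>> {"name": "drive_tool", "arguments": {"commands": [0.15,0,0,0,0,0,1,0,0,0,0,0,0,1]}}

```text
time_s: 8.93
tcp_pos: [0.4668, -0.3295, -0.007]
orientation: [0.815, 1.412, -0.815]
wrist_force: [-1.4, 0.2, 4.0]
finger_gap: 0.0005
```

>>> {"name": "drive_tool", "arguments": {"commands": [0.1,0,0,0,0,0,1,0,0,0,0,0,0,1]}}

```text
time_s: 9.18
tcp_pos: [0.4668, -0.3295, -0.0071]
orientation: [0.815, 1.412, -0.815]
wrist_force: [-0.4, 1.8, 8.1]
finger_gap: 0.0004
```

At 8 N and with no further travel, the button is on its stop. I'll hold briefly, then lift.

>>> {"name": "drive_tool", "arguments": {"commands": [0.1,0,0,0,0,0,1,0,0,0,0,0,0,1,0,0,0,0,0,0,1]}}

```text
time_s: 9.55
tcp_pos: [0.4669, -0.3295, -0.0072]
orientation: [0.815, 1.412, -0.815]
wrist_force: [-3.4, 2.9, 12.9]
finger_gap: 0.0004
```

>>> {"name": "drive_tool", "arguments": {"commands": [-1,0,0,0,0,0,1,-2,0,0,0,0,0,1,-4,0,0,0,0,0,0.5,-5,0,0,0,0,0,0,-5,0,0,0,0,0,0,-5,0,0,0,0,0,0,-5,0,0,0,0,0,0,-4,0,0,0,0,0,0,0,0,0,0,0,0,0]}}

```text
time_s: 10.68
tcp_pos: [0.4676, -0.3302, 0.3041]
orientation: [0.813, 1.406, -0.815]
wrist_force: [0.1, -0.9, 0.5]
finger_gap: 0.0673
```

Run:
```python
from w import *
go([.5643,0.0003,.30])
im=get_image("side");cv2.imwrite("pics/s3.png",cv2.resize(im[120:270,320:520,::-1],None,fx=4,fy=4))
```

```text
10.675 [ 0.4676 -0.3302  0.3041] xaxis [ 0.0052 -0.0044 -1.    ] az -59.958600532210276 q6 0.3325858437305413 F [ 0.1415 -0.8988  0.5067] gap 0.06731270769772531
shift cm [  0.3191  24.9157 -23.767 ]
```

View pics/s3.png

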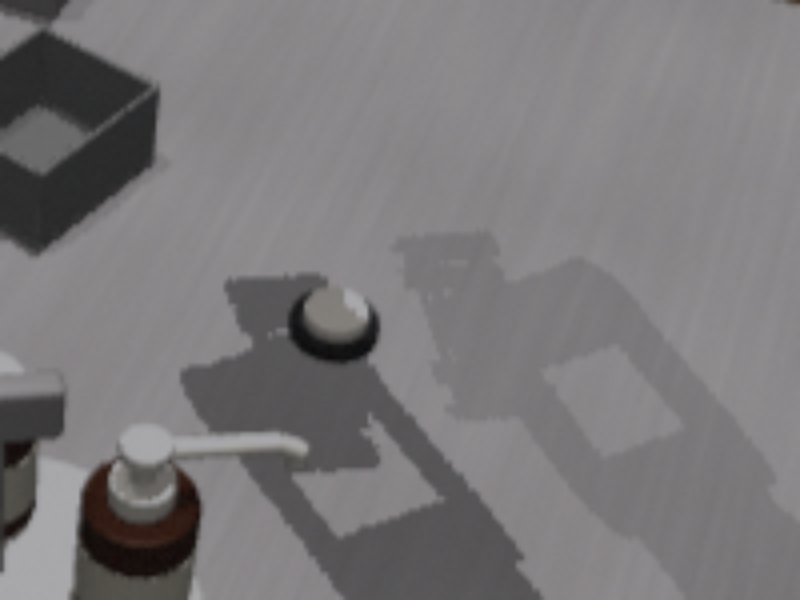

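The button is up again. Now I move above the handle at the same jaw azimuth of −60°, across the bar, which points along 210°/30°.

>>> {"name": "drive_tool", "arguments": {"commands": [0,4.1,-4,0,0,0,0,0,4.2,-4,0,0,0,0,0,4.2,-4,0,0,0,0,0,4.2,-4,0,0,0,0,0,4.2,-4,0,0,0,0,0,4,-3.8,0,0,0,0,0,0,0,0,0,0,0,0,0,0,0,0,0,0,0]}}

```text
schema error: expected a multiple of 7 numbers
```

Run:
```python
from w import *
go([.5643,0.0003,.165])
c=camera_params("wrist");im=get_image("wrist");cv2.imwrite("pics/w4.png",im[:,:,::-1])
for X in ([.5643,0,.222],[.5643+.0303,.0175,.222],[.5643-.0303,-.0175,.222]):
  p=c['mtx']@(c['R']@np.array(X)+c['t']);print(p[:2]/p[2])
```

```text
10.725 [ 0.467  -0.3297  0.3012] xaxis [ 0.0015 -0.0012 -1.    ] az -59.95961217951611 q6 0.33258542946149605 F [ 0.2891 -1.2928 -0.815 ] gap 0.0712143332671498
shift cm [ 13.5982  24.9335 -23.7154]
[ -43.995  -127.1007]
[ -60.0084 -197.9441]
[-29.2673 -61.9448]
```

View pics/w4.png

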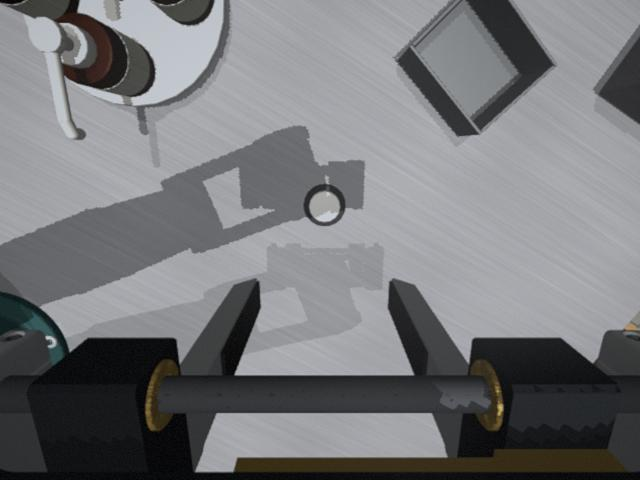

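The call was refused because a number was miscounted. I'm resending it.

>>> {"name": "drive_tool", "arguments": {"commands": [0,4.1,-4,0,0,0,0,0,4.2,-4,0,0,0,0,0,4.2,-4,0,0,0,0,0,4.2,-4,0,0,0,0,0,4.2,-4,0,0,0,0,0,4,-3.7,0,0,0,0,0,0,0,0,0,0,0,0,0,0,0,0,0,0]}}

```text
time_s: 11.78
tcp_pos: [0.5628, 0.0002, 0.2983]
orientation: [0.813, 1.416, -0.817]
wrist_force: [0.2, 0.2, 0.1]
finger_gap: 0.094
```

Run:
```python
from w import *
go([.5643,0.0003,.165])
c=camera_params("wrist");im=get_image("wrist");cv2.imwrite("pics/w4.png",im[:,:,::-1])
for X in ([.5643,0,.222],[.5643+.0303,.0175,.222],[.5643-.0303,-.0175,.222]):
  p=c['mtx']@(c['R']@np.array(X)+c['t']);print(p[:2]/p[2])
```

```text
11.775 [0.5628 0.0002 0.2983] xaxis [-0.0042 -0.0002 -1.    ] az -59.954018978303374 q6 0.9462213004183514 F [0.2431 0.1537 0.0809] gap 0.0939811034767897
shift cm [13.3339  0.1863  0.0948]
[325.0115 244.5923]
[325.0885 202.5263]
[324.9395 283.9658]
```

View pics/w4.png

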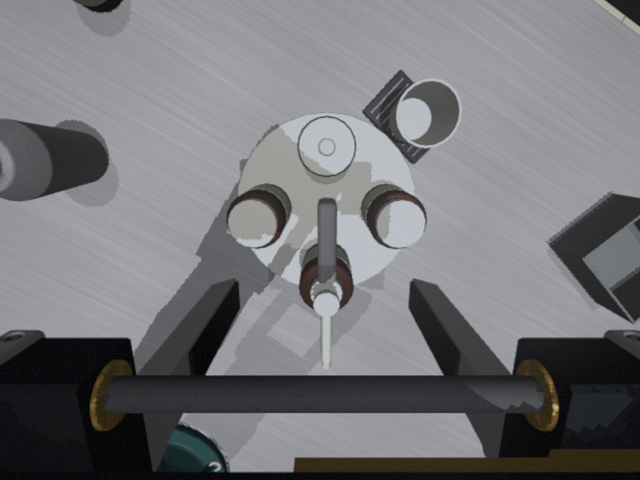

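The bar lies vertical in the wrist view, from about (327,200) to (327,280), midway between the fingers and as predicted. The cup is clear of the fingers. I descend to reported z ≈ 0.165, which puts the true tip at about 0.188.

>>> {"name": "drive_tool", "arguments": {"commands": [4,0.15,0.1,0,0,0,0,4,0,0,0,0,0,0,3,0,0,0,0,0,0,2,0,0,0,0,0,0,0.2,0,0,0,0,0,0,0,0,0,0,0,0,0]}}

```text
time_s: 12.58
tcp_pos: [0.5654, -0.0007, 0.1694]
orientation: [0.816, 1.411, -0.816]
wrist_force: [0.0, 0.4, -0.3]
finger_gap: 0.0941
```

>>> {"name": "drive_tool", "arguments": {"commands": [0,0,0,0,0,0,1,0,0,0,0,0,0,1,0,0,0,0,0,0,1,0,0,0,0,0,0,1,0,0,0,0,0,0,1,0,0,0,0,0,0,1,0,0,0,0,0,0,1,0,0,0,0,0,0,1]}}

```text
time_s: 13.58
tcp_pos: [0.5654, 0.0001, 0.1687]
orientation: [0.815, 1.412, -0.815]
wrist_force: [6.0, -8.7, -2.8]
finger_gap: 0.0173
```

Run:
```python
from w import *
go([.5643,0.0003,.165])
im=get_image("side");cv2.imwrite("pics/s5.png",cv2.resize(im[150:330,235:425,::-1],None,fx=3.2,fy=3.2))
im=get_image("wrist");cv2.imwrite("pics/w5.png",im[:,:,::-1])
```

```text
13.575 [0.5654 0.0001 0.1687] xaxis [ 0.0005 -0.0006 -1.    ] az -59.96671203460918 q6 0.9468901134257198 F [ 5.9541 -8.7076 -2.8212] gap 0.017325926376501988
shift cm [ 0.3682 -0.0903 -0.0731]
```

View pics/s5.png

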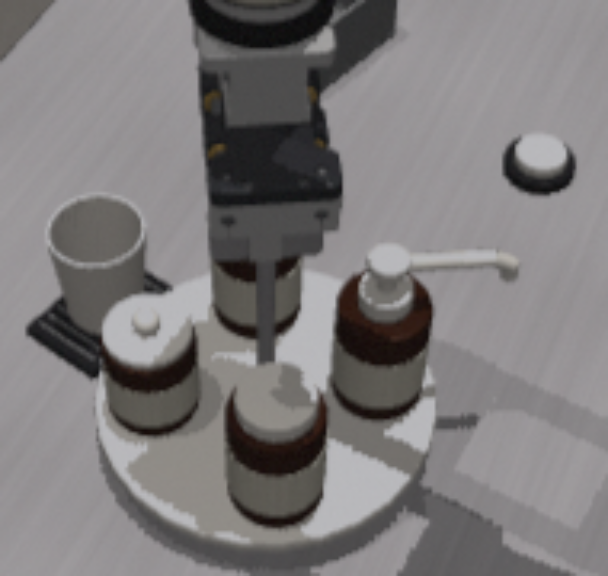

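View pics/w5.png

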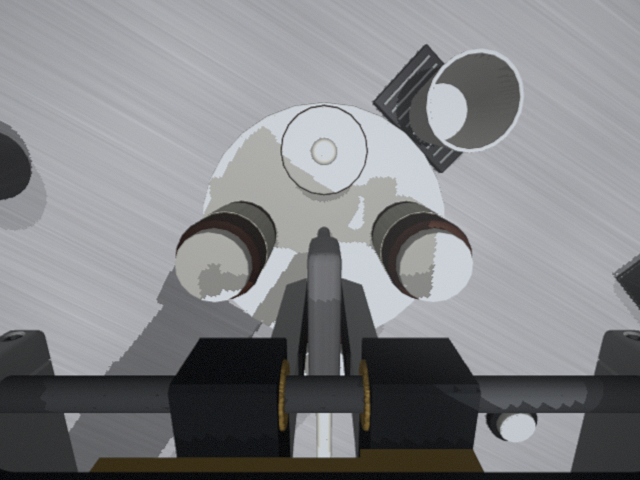

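The bar is gripped with a 17 mm gap. There is a 10 N side load along the tool's +z axis, so I'll ease the tool that way before turning.

>>> {"name": "drive_tool", "arguments": {"commands": [0,0,0.07,0,0,0,1,0,0,0,0,0,0,1,0,0,0,0,0,0,1]}}

```text
time_s: 14.05
tcp_pos: [0.5658, -0.0005, 0.1686]
orientation: [0.815, 1.412, -0.815]
wrist_force: [1.9, -3.5, -1.6]
finger_gap: 0.0159
```

>>> {"name": "drive_tool", "arguments": {"commands": [0,-0.07,0.04,0,0,0,1,0,0,0,0,0,0,1,0,0,0,0,0,0,1]}}

```text
time_s: 14.42
tcp_pos: [0.5658, -0.0005, 0.1686]
orientation: [0.816, 1.412, -0.814]
wrist_force: [5.2, 0.2, -2.5]
finger_gap: 0.0157
```

>>> {"name": "drive_tool", "arguments": {"commands": [0,0.07,0,0,0,0,1,0,0,0,-3,0,0,1,0,0,0,-5,0,0,1,0,0,0,-5,0,0,1,0,0,0,-5,0,0,1,0,0,0,-2,0,0,1,0,0,0,0,0,0,1,0,0,0,0,0,0,1]}}

```text
time_s: 15.42
tcp_pos: [0.5652, 0.0001, 0.1687]
orientation: [0.547, 1.503, -0.545]
wrist_force: [-0.1, 3.3, -1.8]
finger_gap: 0.0156
```

Run:
```python
from w import *
go([.5643,0.0003,.165])
im=get_image("side");cv2.imwrite("pics/s6.png",cv2.resize(im[150:330,235:425,::-1],None,fx=3.2,fy=3.2))
```

```text
15.425 [0.5652 0.0001 0.1687] xaxis [-0.0013  0.0012 -1.    ] az -39.96835493360614 q6 0.5968920953751257 F [-0.1404  3.3033 -1.7681] gap 0.015608193429659389
shift cm [ 0.3658 -0.0467 -0.0806]
```

View pics/s6.png

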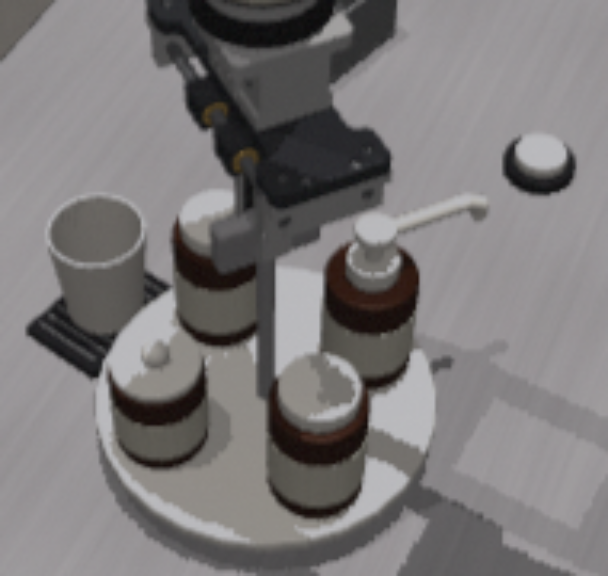

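The carousel follows the grip with low forces. I have 115° to go.

>>> {"name": "drive_tool", "arguments": {"commands": [0,0,0,-3,0,0,1,0,0,0,-6,0,0,1,0,0,0,-6,0,0,1,0,0,0,-6,0,0,1,0,0,0,-6,0,0,1,0,0,0,-6,0,0,1,0,0,0,-6,0,0,1,0,0,0,-6,0,0,1,0,0,0,-3,0,0,1,0,0,0,-2,0,0,1,0,0,0,0,0,0,1]}}

```text
time_s: 16.85
tcp_pos: [0.5631, 0.0007, 0.1686]
orientation: [-0.136, 1.572, 0.14]
wrist_force: [-6.3, 4.8, 1.3]
finger_gap: 0.0159
```

>>> {"name": "drive_tool", "arguments": {"commands": [0,0,0,-3,0,0,1,0,0,0,-6,0,0,1,0,0,0,-6,0,0,1,0,0,0,-6,0,0,1,0,0,0,-6,0,0,1,0,0,0,-6,0,0,1,0,0,0,-6,0,0,1,0,0,0,-6,0,0,1,0,0,0,-3,0,0,1,0,0,0,-2,0,0,1,0,0,0,0,0,0,1]}}

```text
time_s: 18.23
tcp_pos: [0.5613, -0.0006, 0.1686]
orientation: [-0.812, 1.421, 0.821]
wrist_force: [-11.2, -0.2, 3.3]
finger_gap: 0.0156
```

Run:
```python
from w import *
go([.5643,0.0003,.165])
im=get_image("side");cv2.imwrite("pics/s7.png",cv2.resize(im[150:330,235:425,::-1],None,fx=3.2,fy=3.2))
im=get_image("scene");cv2.imwrite("pics/c7.png",cv2.resize(im[190:345,220:400,::-1],None,fx=3.8,fy=3.8))
```

```text
18.225 [ 0.5613 -0.0006  0.1686] xaxis [-0.01    0.0004 -0.9999] az 60.002452832724366 q6 -1.1488620888276522 F [-11.2466  -0.2448   3.286 ] gap 0.015572475542738485
shift cm [ 0.3552 -0.2189  0.2245]
```

View pics/s7.png

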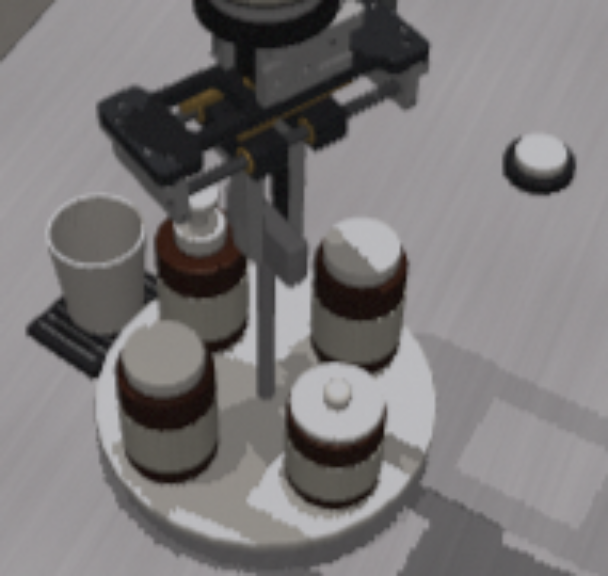

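View pics/c7.png

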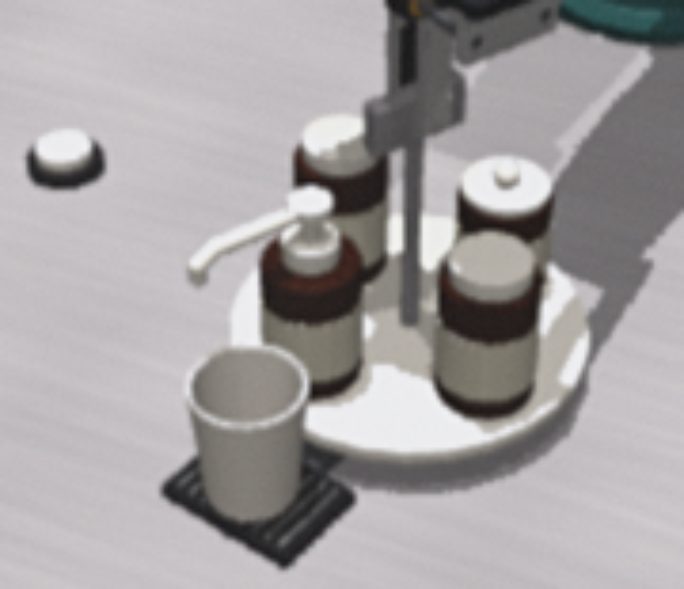

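Spout azimuth is now about −30°, leaving 15° to go. I'll relieve the 11 N side load and finish slowly.

>>> {"name": "drive_tool", "arguments": {"commands": [0,0.1,-0.06,0,0,0,1,0,0,0,-3,0,0,1,0,0,0,-4,0,0,1,0,0,0,-4,0,0,1,0,0,0,-3,0,0,1,0,0,0,-1,0,0,1,0,0,0,0,0,0,1,0,0,0,0,0,0,1]}}

```text
time_s: 19.32
tcp_pos: [0.5612, -0.0012, 0.1686]
orientation: [-1.011, 1.329, 1.018]
wrist_force: [-8.0, 0.7, 2.1]
finger_gap: 0.016
```

Run:
```python
from w import *
go([.5643,0.0003,.165])
im=get_image("side");cv2.imwrite("pics/s8.png",cv2.resize(im[150:330,235:425,::-1],None,fx=3.2,fy=3.2))
im=get_image("scene");cv2.imwrite("pics/c8.png",cv2.resize(im[190:340,220:400,::-1],None,fx=4,fy=4))
im=get_image("wrist");cv2.imwrite("pics/w8.png",im[:,:,::-1])
for n in("scene","side"):
  c=camera_params(n)
  for X in ([.7162,-.0413,.144],[.7162,-.0413,.152]):
    p=c['mtx']@(c['R']@np.array(X)+c['t']);p=p[:2]/p[2];print(n,p,(p-[220,190])*4 if n=="scene" else (p-[235,150])*3.2)
```

```text
19.325 [ 0.5612 -0.0012  0.1686] xaxis [-0.0078 -0.0007 -1.    ] az 74.97688669297007 q6 -1.4108730110622665 F [-8.0468  0.6503  2.1212] gap 0.016027889084545145
shift cm [ 0.3556 -0.2672  0.2252]
scene [284.1474 274.212 ] [256.5895 336.848 ]
scene [284.0109 271.3911] [256.0435 325.5645]
side [263.3317 206.6823] [ 90.6615 181.3834]
side [262.9819 204.1196] [ 89.542  173.1826]
```

View pics/s8.png

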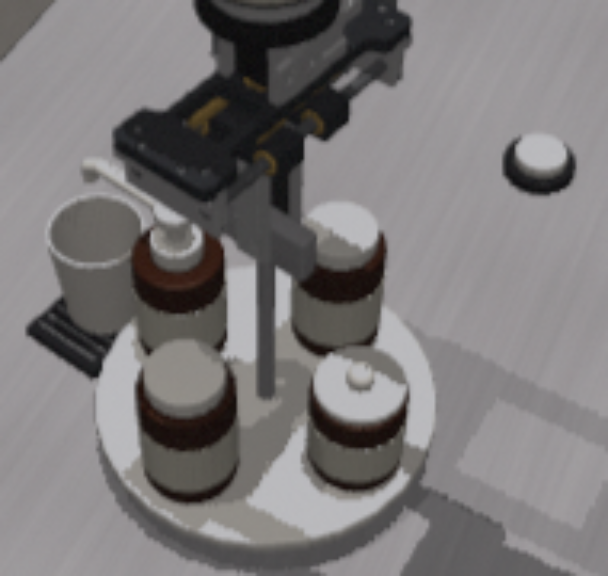

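View pics/c8.png

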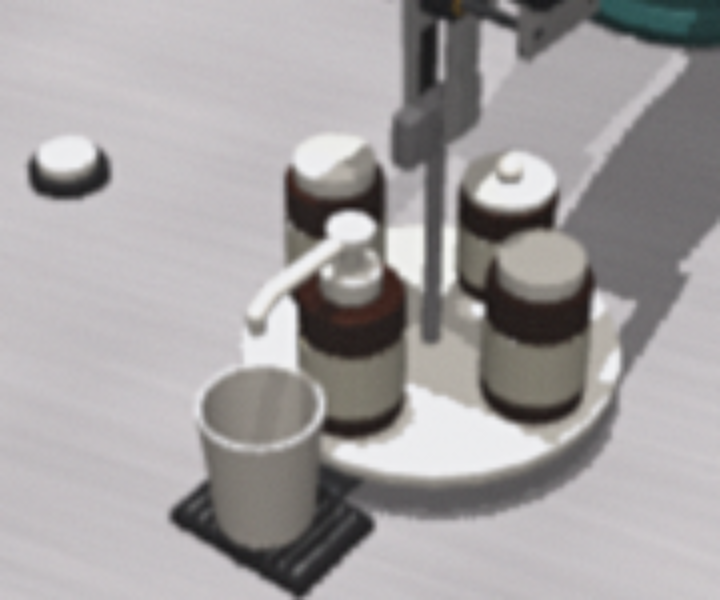

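View pics/w8.png

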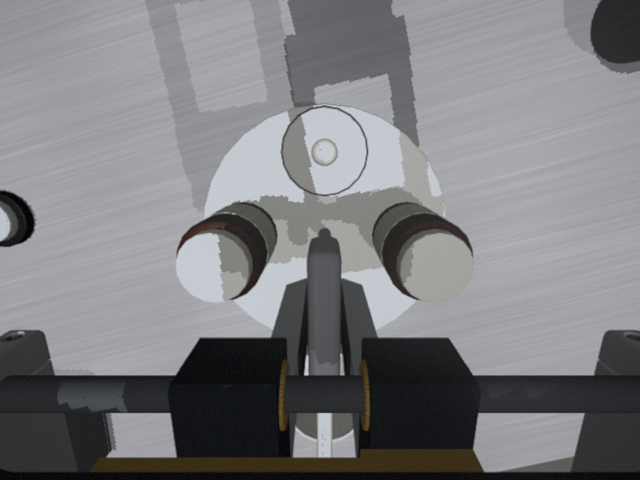

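The spout mouth is at scene crop (256,332) and side crop (88,176). The predictions for a point over the tray middle are (256,337) and (91,181), so the spout is on target. I'll hold briefly, triangulate and check stillness before handing in.

>>> {"name": "drive_tool", "arguments": {"commands": [0,0,0,0,0,0,1,0,0,0,0,0,0,1,0,0,0,0,0,0,1,0,0,0,0,0,0,1]}}

```text
time_s: 19.98
tcp_pos: [0.5612, -0.0011, 0.1686]
orientation: [-1.011, 1.329, 1.018]
wrist_force: [-7.9, -0.0, 1.9]
finger_gap: 0.0158
```

Run:
```python
from w import *
from plant import job
s,R=go([.5643,0.0003,.165]); print(s['joint_vel'])
X,e=tri([ray("scene",(220+256/4-.4,190+331/4-.4)),ray("side",(235+88/3.2-.4,150+175/3.2-.4))]);print("spout",X,e,np.hypot(*(X[:2]-[.7162,-.0413])))
if np.abs(s['joint_vel']).max()<.02 and np.hypot(*(X[:2]-[.7162,-.0413]))<.012 and s['finger_gap']>.012:
    print(job.hand_in())
```

```text
19.975 [ 0.5612 -0.0011  0.1686] xaxis [-0.0078 -0.0007 -1.    ] az 74.98081339807051 q6 -1.4108604007881471 F [-7.8871 -0.0305  1.8954] gap 0.015761533435281992
shift cm [ 0.3568 -0.2679  0.22  ]
[ 0.0015  0.0011 -0.0016  0.0014 -0.0019  0.0014]
spout [ 0.7184 -0.0411  0.1509] [np.float64(0.00014533606558089714), np.float64(0.00014533606558084813)] 0.0021680307770598865
the job is handed in; nothing more can be done
None
```

I pressed the call button to its stop and let it come up. I then gripped the carousel's top handle, turned the carousel about 135° anticlockwise and handed the job in at about 20 s, still holding it. The hand-in gives no verdict.

Last checks:
- **Spout:** it triangulates about 2 mm from the tray's middle. I took the cup's measured centre as the middle.
- **Carousel and grip:** the arm was still, with joint speeds under 0.002 rad/s. The fingers were closed on the bar, with a gap of about 16 mm against its 16 mm thickness. The state does not report the grip force itself.
- **Button:** the push reached 13 N at its stop, and the pictures afterwards show it up.
- **Bystanders:** the cup looks unmoved and upright. I did not measure the shaker, bottle or tub again, but the arm passed well above them and I felt no unexpected contact.

Two readings disagreed with what I was given or expected:
- **Fingertip position:** the real fingertips ended about 20–23 mm short of the reported TCP. The button contact gave about 23 mm and the pictures about 20 mm. I set the pressing and gripping heights from that.
- **Side load:** a steady load of about 8 N on the wrist remained at the end, because the tool sat a few millimetres off the turning axis.

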